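# Start the comb dryer at fan speed 5

## Task

The freshly painted combs are ready to dry: push the dryer's drawer fully home, and nudge the black fan dial clockwise with a fingertip, click by click, to speed 5 (the fifth click from the red off mark) without going past it; only then press the green start button right in and let it go. Push, nudge and press only: do not take hold of the dial or of the drawer front, and leave the jars, brushes, comb and crockery where they stand.

Things in the scene. Friction and masses are not known exactly. Their poses are not given: they have to be found in the camera images.
- dryer: Benchtop comb dryer: pale enamel box 260 deep (x), 340 wide (y), 130 high, fixed. Origin: centre of its underside, on the table; x runs from its front (drawer side, towards the robot) to its back, y to the left seen from the robot, z up. Flat top with a teal control strip along the front edge: dial on the right (y negative), start button on the left.
- drawer (a joint): How far the drawer is out, in m: 0 fully home against its stop, at most 0.09. It slides along the dryer's x, stays where it is left and takes 2 to 3 N to push. It is an open tray of red and pink combs.
- drawer_front (a point): Middle of the upper edge of the drawer front's outer face, 106 above the table, 24 below the dryer's top. The front is a flat plate 318 wide (y), 72 high, 16 thick (x), no handle; axes as the dryer's. With the drawer home the outer face is 16 in front of the housing, 146 in front of the dryer's origin.
- dial (a joint): Fan dial angle in rad, growing clockwise seen from above. Click positions every 0.5236 (30 degrees): 0 off, 0.5236 speed 1, ... 2.618 speed 5, 3.665 speed 7 (end). A spring detent holds each position: about 0.06 N m (2 to 3 N at the bar's end) takes it half-way, then it snaps into the next by itself and stays. Starts at off, speed 1 or speed 2.
- dial_top (a point): On the dial's axis, top of its finger bar, 160 above the table, at x -60, y -78 of the dryer. Black disc 62 in diameter, top face 139 above the table, and across it an upright dark grey bar 60 long, 14 thick, rising 21 above the disc. Turns with the dial: x along the bar to the pointer end, y across it, z up. At off, x points 105 degrees anticlockwise (from above) of the dryer's x.
- dial_pointer (a point): Upper edge of the pointer end of the dial's finger bar, 30 from the axis, marked with a white line; same axes as dial_top. On the panel round the dial a red dot marks off and seven white ticks, growing longer clockwise, mark speeds 1 to 7.
- start (a joint): How far the green start button is pressed, in m: 0 out, 0.006 right in. A spring returns it; about 5 N presses it right in.
- start_top (a point): Centre of the top of the green start button, 28 in diameter, in a steel collar on the dryer's top; about 152 above the table when out, at x -70, y 105 in the dryer's frame.
- jar_red: Bystander: red paint jar with white lid, 56 in diameter, 62 high, on the table beside the drawer. Origin: centre of its underside.
- jar_white: Bystander: whitish paint jar with white lid, 56 in diameter, 62 high, on the table beside the drawer. Origin: centre of its underside.
- jar_brown: Bystander: small brown paint jar with white lid, 48 in diameter, 50 high, standing on the dryer's top behind the dial. Origin: centre of its underside.
- brush_pot: Bystander: blue pot 80 in diameter full of brushes, about 220 high over all, on the table to the right of the dryer. Origin: centre of its underside.
- comb: Bystander: painted wooden comb 170 long (x), 36 wide, 5 thick, lying on the table to the left of the dryer. Origin: centre of its underside.
- mug: Bystander: white mug 80 in diameter, 92 high, on the table at front left. Origin: centre of its underside.
- dish: Bystander: white palette dish 116 in diameter, 20 high, on the table at front right. Origin: centre of its underside.
- brush: Bystander: flat varnish brush 200 long, wooden handle, lying on the table at front left. Origin: middle of its underside; x runs along it.

How it is judged:
On the way, in this order (a step that is already met when the one before it is completed fails the run):
1. the drawer is fully home and the dial rests at speed 5, the start button still out (value of joint drawer below 0.004 m and value of joint dial between 2.49799 and 2.73799 rad and value of joint start below 0.002 m), for 0.2 s.
2. the start button is pressed right in (value of joint start above 0.0045 m), for 0.05 s.
At the end, for the whole second after the job is handed in: Drawer home within 4 mm, dial resting at speed 5 (2.618 rad within 0.12), start button pressed after that and out again, bystanders not moved (value of joint drawer below 0.004 m and value of joint dial between 2.49799 and 2.73799 rad and value of joint start below 0.0015 m); the robot touches nothing.
It fails at once if the dial was turned past speed 5 (value of joint dial above 2.93215 rad).
It fails at once if start was pressed before the drawer was home and the dial at speed 5 (value of joint start above 0.003 m and not (value of joint drawer below 0.004 m and value of joint dial between 2.49799 and 2.73799 rad)).
It fails at once if the dial was gripped (contact force between the fingers and dial above 0.5 N and y of the grasp point in the frame of dial_top between -0.005 and 0.005 m and z of the grasp point in the frame of dial_top below 0.014 m).
It fails at once if the drawer front was gripped (contact force between the fingers and drawer above 0.5 N and x of the grasp point in the frame of drawer_front between -0.003 and 0.019 m and z of the grasp point in the frame of drawer_front below 0.014 m).
It fails at once if a bystander was moved, lifted or carried (distance of any of jar_red, jar_white, jar_brown, brush_pot, comb, mug, dish, brush from where it was at the start of the episode above 0.025 m).
It also fails if it takes over 72 s, if anything falls off the work surface, if the arm or the gripper's body presses on something with over 40 N, if the wrist force passes 120 N, or if a joint passes its speed limit or range.

## Robot

A 6-joint arm with a two-finger parallel gripper is mounted at the origin on the work surface. World frame = base frame: x ahead of the robot, y to its left, z up, the work surface at z = 0. Lengths are in m, angles in rad, forces in N, time in s.
With the tool pointing down it reaches from about 0.375 to 0.975 m from the base axis. Payload 3.8 kg.
Tool frame: the origin (TCP) lies at the very end of the fingers, on their centre line; the grasp point (between the pads) lies 19 mm behind it (bot.pinch_z is the distance from the TCP to the grasp point, in m); x points along the fingers, y is the direction in which the jaws open and shut, and the axes are right-handed (so a half turn about x gives the same grasp; the last joint's range is limited). The gripper opens to 85 mm and grips with 20 to 120 N. Pads are 22 mm wide; open, the fingers measure 114 mm over their backs; the gripper's body (76 mm by 85 mm) begins 54 mm behind the grasp point. The pads swing forward as they close: fully open they stand 13 mm farther back than shut.
Start: joints at [-1.334, 0.264, 1.604, -0, 1.274, -0.037], TCP at [0.183, -0.65, 0.231] pointing down, gripper open.
Joint ranges: [-2.63, 2.63], [-0.94, 2.18], [0.31, 2.57], [-1.31, 4.45], [0, 2.66], [-2.55, 2.55]. Speed limits (rad/s): [2.57, 2.57, 3.14, 3.14, 3.14, 3.14].

## Interface

Orientations are given as a rotation vector (axis times angle).
In Python, from workcell import monitor, imaging, finish_job, bot gives the robot as it stands.
- The arm moves only by the tool jog_arm, never from a script. Its argument "rows" is a list of rows, each a list of 7 numbers: the shift along the tool's x, y, z in m, then the turn, a rotation vector about the tool's x, y, z in rad, then the opening in per cent of the stroke, from 0 (shut) to 100 (fully open). A call has 1 to 20 rows; each row is the pose to reach, as a shift and turn from the pose measured when the call began, along the tool's axes at that moment; what a row does not reach only later rows make up. A row lasts 1/10 s, in which the tool goes at most 50 mm and 8.59 degrees, less where a joint would pass 70% of its speed; a pose out of reach is approached as far as the arm can. A call with a gripper value outside its range is refused whole. The fingers move at their own pace and stop on an object; "force" is the grip in N (left out, the last holds). Time passes only in rows, so rows that repeat a pose let the fingers close. It gives the time, the measured TCP pose, the force and the opening at its end, in the units of the state.
- monitor.read_state(): the state, without advancing time (a new reading comes with each control period).
- imaging.read_camera(name): name is "side" or "top" or "wrist"; returns the picture (400x640x3 uint8, blue, green, red); there is no depth.
- imaging.camera_params(name): a dict with "fx", "fy", "cx", "cy" (pixels), "T" (4x4, takes a point from camera to world coordinates); the wrist camera has in their place "T_tool_cam" (4x4, takes a point from camera to tool coordinates, whose origin is the TCP and whose axes are the tool frame's). Camera axes: x right, y down, z forward; pixel columns grow to the right and rows downward; lengths in m; the calibration is good to about 2 mm. A picture is of the moment at which its call begins: read the wrist's pose just before it. camera_params takes no time and is no camera call.
- finish_job(): hands the job in, once; it reports no verdict.
The state is a dict: "time": time; "q": joint angles; "joint_vel": joint speeds; "joint_torque": joint torques, N m; "tool_pos": TCP position; "tcp_rot": TCP orientation; "wrist_force": force on the tool from outside, world axes, zero at the start; "torque": the same for the moment, N m; "width": opening from 0.0 (shut) to 1.0 (fully open).
Only numpy, scipy, OpenCV 4.12 (cv2) and the standard library are available. Lean on these libraries where they do the work, as an engineer would, in place of code of your own. Each camera call takes 0.05 s, during which the arm holds its last target. There are 200 camera calls.

## Working session

There is one attempt and no reset: what is moved stays moved. The work goes in short steps, Python scripts to look and compute and a tool call to move; the robot and the scene stay as the last step left them, time stands still between calls to the robot, and variables do not carry over. Pictures are saved under pics/ and viewed, about 8 in all and at most 12, crops included, and the job is handed in when it is done.

Besides the shell and the picture viewer there is one more tool, called after "Request:" by a JSON object that holds its "api" and its "payload". jog_arm: Moves the arm, as the interface text tells. Its arguments: {"type":"object","properties":{"rows":{"type":"array","items":{"type":"array","items":{"type":"number"}}},"force":{"type":"number"}},"required":["rows"]}

```bash
mkdir -p pics; python3 - <<'E'
from workcell import monitor, imaging, bot
import cv2,numpy as np
s=monitor.read_state();print(s)
for n in("top","side"):
    im=imaging.read_camera(n);cv2.imwrite(f"pics/{n}0.png",im);p=imaging.camera_params(n);print(n,p)
print(imaging.camera_params("wrist"))
E
```

```text
{'time': 0.0, 'q': array([-1.33393224e+00,  2.64783009e-01,  1.60538453e+00,  3.46307575e-05,
        1.27369992e+00, -3.68949507e-02]), 'joint_vel': array([ 0.00175061,  0.00072687,  0.00015039,  0.00080271,  0.00067438,
       -0.00072119]), 'joint_torque': array([-1.98002577e-03, -5.15115595e+01, -3.67313719e+01, -4.21409950e-04,
        1.28474634e-02, -1.04832324e-05]), 'tool_pos': array([ 0.18232751, -0.64914397,  0.22993622]), 'tcp_rot': array([ 2.07573083,  0.28830518, -2.07613764]), 'wrist_force': array([ 0.07993173, -0.43649429, -0.51840092]), 'torque': array([-0.00413967,  0.00030447,  0.01841237]), 'width': 0.9990739462154595}
top {'fx': 475.67578722987275, 'fy': 475.67578722987275, 'cx': 314.014997197738, 'cy': 206.01119479461764, 'T': array([[-0.01906534, -0.99838462,  0.05352249,  0.44832272],
       [-0.99949634,  0.02039017,  0.02431688,  0.06503545],
       [-0.02536893, -0.05303192, -0.99827052,  1.48217686],
       [ 0.        ,  0.        ,  0.        ,  1.        ]])}
side {'fx': 423.75391354287655, 'fy': 423.75391354287655, 'cx': 322.465433839907, 'cy': 205.8159025442908, 'T': array([[ 0.75649403, -0.39101209,  0.52423881, -0.26381776],
       [-0.65388888, -0.46702936,  0.5952419 , -0.82464915],
       [ 0.01208814, -0.79309087, -0.60898338,  1.04601703],
       [ 0.        ,  0.        ,  0.        ,  1.        ]])}
{'fx': 304.08748925386567, 'fy': 304.08748925386567, 'cx': 322.58825005685895, 'cy': 201.72471556146448, 'T_tool_cam': array([[-1.48395671e-03, -3.10128843e-01,  9.50693378e-01,
        -1.42059466e-01],
       [ 9.99998755e-01,  4.96213723e-05,  1.57710563e-03,
        -2.03164321e-04],
       [-5.36280654e-04,  9.50694535e-01,  3.10128383e-01,
        -7.92496557e-02],
       [ 0.00000000e+00,  0.00000000e+00,  0.00000000e+00,
         1.00000000e+00]])}
```

View pics/top0.png

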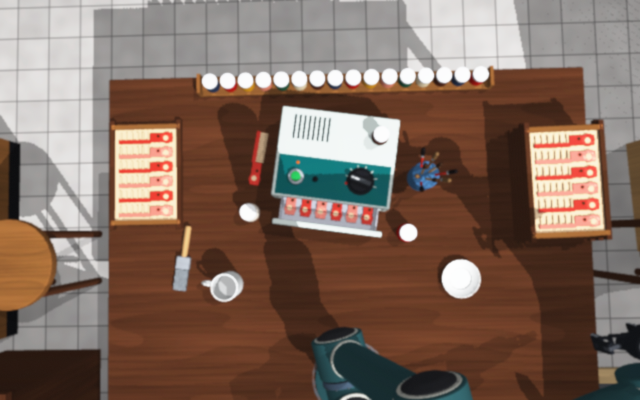

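View pics/side0.png

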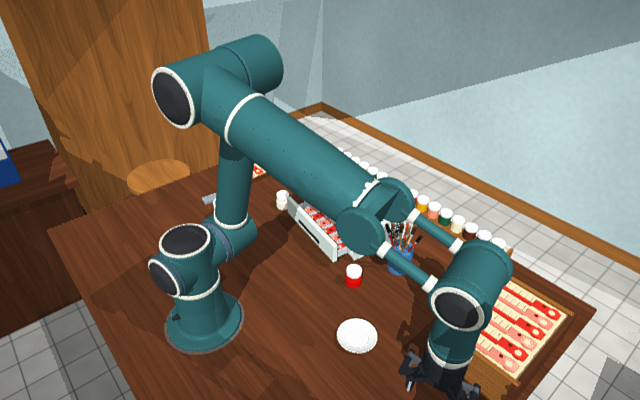

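```bash
cat > h.py <<'E'
import numpy as np,cv2
from scipy.spatial.transform import Rotation as R
from workcell import monitor, imaging
def ray(p,T,u,v,z):
    d=T[:3,:3]@np.array([(u-p['cx'])/p['fx'],(v-p['cy'])/p['fy'],1]);o=T[:3,3]
    return o+d*(z-o[2])/d[2]
def tool():
    s=monitor.read_state();M=np.eye(4);M[:3,:3]=R.from_rotvec(s['tcp_rot']).as_matrix();M[:3,3]=s['tool_pos'];return M,s
def wrist():
    M,s=tool();im=imaging.read_camera('wrist');p=imaging.camera_params('wrist');return im,p,M@p['T_tool_cam'],M,s
E
python3 - <<'E'
from h import *
im=cv2.imread('pics/top0.png');p=imaging.camera_params('top');T=p['T']
hsv=cv2.cvtColor(im,cv2.COLOR_BGR2HSV)
def cen(m):
    n,l,st,c=cv2.connectedComponentsWithStats(m.astype(np.uint8));i=1+np.argmax(st[1:,4]);return c[i],st[i]
sub=np.zeros(im.shape[:2],bool);sub[160:195,280:310]=1
g,st=cen(sub&(hsv[...,0]>50)&(hsv[...,0]<75)&(hsv[...,1]>120)&(hsv[...,2]>110));print('green',g,st,ray(p,T,*g,.152))
sub[:]=0;sub[160:205,335:385]=1
d,st=cen(sub&(hsv[...,2]<60));print('dial',d,st,ray(p,T,*d,.142))
S=ray(p,T,*g,.152);D=ray(p,T,*d,.142)
v=(S-D)[:2];print('dist',np.linalg.norm(v),'expect',np.hypot(10,183)/1000)
yaw=np.arctan2(v[1],v[0])-np.arctan2(183,-10);print('yaw',np.degrees(yaw))
for n,c in dict(bl=(283,107),br=(399,119),fl=(272,193),fr=(389,209)).items(): print(n,ray(p,T,*c,.13)[:2])
for c in((273,222),(381,236)): print('drawer',ray(p,T,*c,.106)[:2])
o=D[:2]-R.from_euler('z',yaw).as_matrix()[:2,:2]@[-.06,-.078];print('origin',o)
cr=cv2.resize(im[95:250,230:470],None,fx=3.3,fy=3.3,interpolation=cv2.INTER_CUBIC);cv2.imwrite('pics/c1.png',cr)
E
```

```text
green [295.12307692 175.66153846] [291 171   9  10  65] [0.60622325 0.14896704 0.152     ]
dial [359.99168399 181.60914761] [346 168  28  27 481] [ 0.58649843 -0.03344448  0.142     ]
dist 0.18347487845251792 expect 0.183273020382161
yaw -9.299428488107015
bl [0.80856991 0.18198411]
br [ 0.76521687 -0.15007134]
fl [0.56050621 0.21736126]
fr [ 0.50799301 -0.11449161]
drawer [0.47812257 0.21837089]
drawer [ 0.43174992 -0.09261016]
origin [0.6583142  0.03383476]
```

View pics/c1.png

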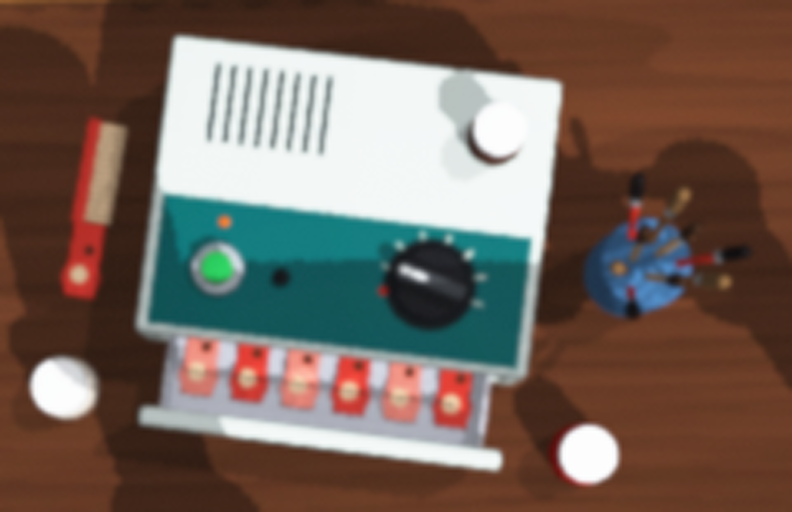

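The top view (3.3x crop) shows the dial bar running from its white line near (410,270) to about (465,292), roughly 66–68° in the world frame. That matches speed 1, with the red off dot at (383,291). The green button is at (215,265). The drawer is about 6 cm out, and the dryer's yaw is about -8.5°. Next I'll plan the move.

```bash
cat >> h.py <<'E'
def goal(x,y,z,yaw):
    "tool down, tool z axis pointing along world yaw (rad)"
    Z=np.array([np.cos(yaw),np.sin(yaw),0]);X=np.array([0,0,-1.]);Y=np.cross(Z,X)
    G=np.eye(4);G[:3,:3]=np.c_[X,Y,Z];G[:3,3]=x,y,z;return G
def row(G,open=0):
    M,s=tool();D=np.linalg.inv(M)@G
    print([float(v) for v in np.r_[D[:3,3].round(4),R.from_matrix(D[:3,:3]).as_rotvec().round(3)]]+[open])
E
python3 - <<'E'
from h import *
M,s=tool();print(M.round(3))
yaw=np.radians(-8.3)
row(goal(.40,.03,.30,yaw)); row(goal(.40,.03,.30,yaw+np.pi))
E
```

```text
[[-0.     0.27  -0.963  0.182]
 [ 0.002 -0.963 -0.27  -0.649]
 [-1.    -0.002 -0.     0.23 ]
 [ 0.     0.     0.     1.   ]]
[-0.0687, -0.5952, -0.3932, -2.723, -0.003, 0.0, 0]
[-0.0687, -0.5952, -0.3932, 0.419, 0.0, 0.002, 0]
```

```bash
python3 - <<'E'
from h import *
row(goal(.46,.03,.33,np.radians(-8.3)))
E
```

```text
[-0.0987, -0.579, -0.451, -2.723, -0.003, 0.0, 0]
```

Request:
{"api": "jog_arm", "payload": {"rows": [[-0.0987, -0.579, -0.451, -2.723, -0.003, 0, 0], [-0.0987, -0.579, -0.451, -2.723, -0.003, 0, 0], [-0.0987, -0.579, -0.451, -2.723, -0.003, 0, 0], [-0.0987, -0.579, -0.451, -2.723, -0.003, 0, 0], [-0.0987, -0.579, -0.451, -2.723, -0.003, 0, 0], [-0.0987, -0.579, -0.451, -2.723, -0.003, 0, 0], [-0.0987, -0.579, -0.451, -2.723, -0.003, 0, 0], [-0.0987, -0.579, -0.451, -2.723, -0.003, 0, 0], [-0.0987, -0.579, -0.451, -2.723, -0.003, 0, 0], [-0.0987, -0.579, -0.451, -2.723, -0.003, 0, 0], [-0.0987, -0.579, -0.451, -2.723, -0.003, 0, 0], [-0.0987, -0.579, -0.451, -2.723, -0.003, 0, 0], [-0.0987, -0.579, -0.451, -2.723, -0.003, 0, 0], [-0.0987, -0.579, -0.451, -2.723, -0.003, 0, 0], [-0.0987, -0.579, -0.451, -2.723, -0.003, 0, 0], [-0.0987, -0.579, -0.451, -2.723, -0.003, 0, 0], [-0.0987, -0.579, -0.451, -2.723, -0.003, 0, 0], [-0.0987, -0.579, -0.451, -2.723, -0.003, 0, 0], [-0.0987, -0.579, -0.451, -2.723, -0.003, 0, 0], [-0.0987, -0.579, -0.451, -2.723, -0.003, 0, 0]]}}

```text
time: 2.1
tool_pos: [0.4598, 0.03, 0.3297]
tcp_rot: [0.116, 1.569, -0.116]
wrist_force: [-0.2, 0.3, 0.5]
width: 0.0
```

```bash
python3 - <<'E'
from h import *
im,p,T,M,s=wrist();print(M.round(3),s['q'].round(3),s['width'],s['time'],s['wrist_force'])
cv2.imwrite('pics/w1.png',im);np.savez('w1.npz',T=T)
E
```

```text
[[-0.001  0.147  0.989  0.46 ]
 [-0.     0.989 -0.147  0.03 ]
 [-1.    -0.    -0.001  0.33 ]
 [ 0.     0.     0.     1.   ]] [ 0.011 -0.198  1.901 -0.     1.439 -1.412] 0.0003216166390414305 2.1 [-0.2234216   0.27793233  0.47414565]
```

View pics/w1.png

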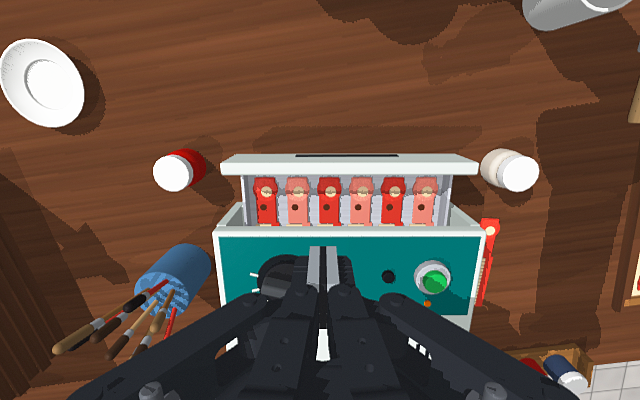

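The wrist view looks back from the near side, with image right being +y and down being +x. It shows the drawer front at rows 155–175, the housing's front top edge near row 230, the green button at (433,278), and the dial partly hidden behind the fingers at (285,275).

```bash
python3 - <<'E'
from h import *
im=cv2.imread('pics/w1.png');p=imaging.camera_params('wrist');T=np.load('w1.npz')['T']
hsv=cv2.cvtColor(im,cv2.COLOR_BGR2HSV)
m=(hsv[...,0]>50)&(hsv[...,0]<75)&(hsv[...,1]>120)&(hsv[...,2]>90)
m[:, :410]=0;m[:,460:]=0
ys,xs=np.nonzero(m);g=(xs.min()+xs.max())/2,(ys.min()+ys.max())/2
print(g,xs.min(),xs.max(),ys.min(),ys.max());S=ray(p,T,*g,.152);print('start',S)
for c in((217,232),(482,232)): print('front edge?',ray(p,T,*c,.13)[:2])
print([int(im[y,260].sum()) for y in range(148,182)], [int(im[y,450].sum()) for y in range(148,182)])
for u in(222,477):
  for v in(162,174): print(u,v,ray(p,T,u,v,.106)[:2])
E
```

```text
(np.float64(434.5), np.float64(281.5)) 423 446 271 292
start [0.60383451 0.14492213 0.152     ]
front edge? [ 0.51060335 -0.1084521 ]
front edge? [0.55773702 0.21167448]
[207, 216, 213, 232, 229, 278, 538, 559, 548, 549, 549, 553, 553, 541, 590, 731, 740, 737, 736, 735, 732, 730, 731, 728, 735, 716, 593, 526, 424, 259, 266, 327, 325, 323] [193, 182, 195, 211, 185, 349, 544, 563, 552, 549, 549, 552, 552, 534, 635, 724, 731, 727, 727, 726, 724, 724, 722, 723, 731, 705, 546, 442, 473, 489, 487, 488, 495, 493]
222 162 [ 0.43066888 -0.08965049]
222 174 [ 0.44516481 -0.09333587]
477 162 [0.47586004 0.21633925]
477 174 [0.49089688 0.21646983]
```

```bash
cat >> h.py <<'E'
YAW=np.radians(-8.4);O=np.array([.659,.033])
def W(x,y):
    c,s=np.cos(YAW),np.sin(YAW);return O+[c*x-s*y,s*x+c*y]
E
python3 - <<'E'
from h import *
for x,z in((-.25,.33),(-.25,.08),(-.165,.08),(-.155,.08)): row(goal(*W(x,0),z,YAW))
E
```

```text
[-0.0003, 0.0321, -0.0535, -0.001, -0.001, 0.0, 0]
[0.2497, 0.0322, -0.0532, -0.001, -0.001, 0.0, 0]
[0.2497, 0.0323, 0.0318, -0.001, -0.001, 0.0, 0]
[0.2497, 0.0323, 0.0418, -0.001, -0.001, 0.0, 0]
```

Request:
{"api": "jog_arm", "payload": {"rows": [[0, 0.032, -0.053, 0, 0, 0, 0], [0.02, 0.032, -0.053, 0, 0, 0, 0], [0.07, 0.032, -0.053, 0, 0, 0, 0], [0.12, 0.032, -0.053, 0, 0, 0, 0], [0.17, 0.032, -0.053, 0, 0, 0, 0], [0.22, 0.032, -0.053, 0, 0, 0, 0], [0.25, 0.032, -0.053, 0, 0, 0, 0], [0.25, 0.032, -0.045, 0, 0, 0, 0], [0.25, 0.032, -0.035, 0, 0, 0, 0], [0.25, 0.032, -0.025, 0, 0, 0, 0], [0.25, 0.032, -0.015, 0, 0, 0, 0], [0.25, 0.032, -0.005, 0, 0, 0, 0], [0.25, 0.032, 0.005, 0, 0, 0, 0], [0.25, 0.032, 0.015, 0, 0, 0, 0], [0.25, 0.032, 0.02, 0, 0, 0, 0]]}}

```text
time: 3.65
tool_pos: [0.4856, 0.0584, 0.08]
tcp_rot: [0.116, 1.568, -0.116]
wrist_force: [-1.9, 1.3, 0.8]
width: 0.002
```

Request:
{"api": "jog_arm", "payload": {"rows": [[0, 0, 0.004, 0, 0, 0, 0], [0, 0, 0.008, 0, 0, 0, 0], [0, 0, 0.011, 0, 0, 0, 0], [0, 0, 0.013, 0, 0, 0, 0], [0, 0, 0.015, 0, 0, 0, 0]]}}

```text
time: 4.15
tool_pos: [0.5002, 0.0562, 0.0799]
tcp_rot: [0.116, 1.568, -0.116]
wrist_force: [-2.8, 0.7, 0.8]
width: 0.002
```

Request:
{"api": "jog_arm", "payload": {"rows": [[0, 0, 0.001, 0, 0, 0, 0], [0, 0, 0.002, 0, 0, 0, 0], [0, 0, 0.003, 0, 0, 0, 0]]}}

```text
time: 4.45
tool_pos: [0.5032, 0.0558, 0.0799]
tcp_rot: [0.116, 1.568, -0.116]
wrist_force: [-2.1, 0.6, 0.5]
width: 0.001
```

Request:
{"api": "jog_arm", "payload": {"rows": [[0, 0, 0.001, 0, 0, 0, 0], [0, 0, 0.002, 0, 0, 0, 0], [0, 0, 0.003, 0, 0, 0, 0]]}}

```text
time: 4.75
tool_pos: [0.5062, 0.0553, 0.0799]
tcp_rot: [0.116, 1.568, -0.116]
wrist_force: [-1.7, 1.2, 1.0]
width: 0.001
```

Request:
{"api": "jog_arm", "payload": {"rows": [[0, 0, 0.001, 0, 0, 0, 0], [0, 0, 0.002, 0, 0, 0, 0], [0, 0, 0.003, 0, 0, 0, 0]]}}

```text
time: 5.05
tool_pos: [0.5067, 0.0552, 0.0796]
tcp_rot: [0.116, 1.574, -0.116]
wrist_force: [-11.1, 2.8, 7.5]
width: 0.0
```

```bash
python3 - <<'E'
from h import *
row(goal(.47,.06,.08,YAW)); row(goal(.47,.06,.25,YAW)); row(goal(.58,.07,.25,YAW))
E
```

```text
[-0.0002, -0.0007, -0.037, -0.002, -0.006, 0.0, 0]
[-0.1702, -0.0008, -0.038, -0.002, -0.006, 0.0, 0]
[-0.1708, 0.0254, 0.0693, -0.002, -0.006, 0.0, 0]
```

Request:
{"api": "jog_arm", "payload": {"rows": [[0, 0, -0.02, 0, -0.006, 0, 0], [0, 0, -0.037, 0, -0.006, 0, 0], [-0.05, 0, -0.038, 0, -0.006, 0, 0], [-0.1, 0, -0.038, 0, -0.006, 0, 0], [-0.15, 0, -0.038, 0, -0.006, 0, 0], [-0.171, 0, -0.038, 0, -0.006, 0, 0], [-0.171, 0.01, 0, 0, -0.006, 0, 0], [-0.171, 0.02, 0.04, 0, -0.006, 0, 0], [-0.171, 0.025, 0.069, 0, -0.006, 0, 0], [-0.171, 0.025, 0.069, 0, -0.006, 0, 0]]}}

```text
time: 6.05
tool_pos: [0.5835, 0.0695, 0.2501]
tcp_rot: [0.116, 1.564, -0.117]
wrist_force: [-0.2, -0.9, -0.2]
width: 0.0
```

```bash
python3 - <<'E'
from h import *
im,p,T,M,s=wrist();print(M[:3,3],s['wrist_force'])
cv2.imwrite('pics/w2.png',im);np.savez('w2.npz',T=T)
E
```

```text
[0.58352312 0.06951993 0.25007815] [-0.24628431 -0.90779113 -0.23501177]
```

View pics/w2.png

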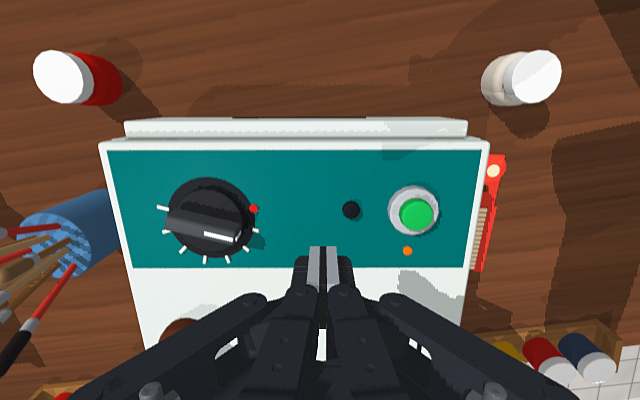

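```bash
cat >> h.py <<'E'
def pt(p,T,u,v,z): return ray(p,T,u,v,z)[:2]
def ang(v): return round(float(np.degrees(np.arctan2(v[1],v[0])-YAW)),1)
E
python3 - <<'E'
from h import *
im=cv2.imread('pics/w2.png');p=imaging.camera_params('wrist');T=np.load('w2.npz')['T']
hsv=cv2.cvtColor(im,cv2.COLOR_BGR2HSV)
tk=np.array([(253,209),(256,230),(246,247),(229,258),(204,260),(182,251),(166,231),(162,208)])
P=np.array([pt(p,T,*t,.131) for t in tk])
A=np.c_[2*P,np.ones(8)];c=np.linalg.lstsq(A,(P**2).sum(1),rcond=None)[0][:2];print('ring centre',c,'pred',W(-.06,-.078),np.linalg.norm(P-c,axis=1).round(3),[ang(q-c) for q in P])
a,b=pt(p,T,203,235,.16),pt(p,T,240,240,.16);print('line',ang(b-a),np.linalg.norm(b-a), ang(b-c),np.linalg.norm(b-c))
# white line PCA
m=np.zeros(im.shape[:2],np.uint8);m[225:246,195:243]=1;ys,xs=np.nonzero(m&(im.min(2)>190));Q=np.array([pt(p,T,x,y,.16) for x,y in zip(xs,ys)])
print(len(Q),xs.min(),xs.max());d=np.linalg.svd(Q-Q.mean(0))[2][0];print('pca',ang(d),ang(-d),Q.mean(0))
m=(hsv[...,0]>50)&(hsv[...,0]<75)&(hsv[...,1]>150)&(hsv[...,2]>90);m[:,:395]=0;m[:,440:]=0;ys,xs=np.nonzero(m)
g=(xs.min()+xs.max())/2,(ys.min()+ys.max())/2;print('start',g,pt(p,T,*g,.152),W(-.07,.105))
for q in((99,144),(490,144)):print(pt(p,T,*q,.13))
cv2.imwrite('pics/c2.png',cv2.resize(im[160:280,140:280],None,fx=5,fy=5,interpolation=cv2.INTER_CUBIC))
E
```

```text
ring centre [ 0.59089227 -0.03788909] pred [ 0.58824918 -0.03539826] [0.043 0.044 0.043 0.042 0.043 0.044 0.043 0.043] [103.9, 76.2, 48.8, 20.3, -12.9, -42.4, -74.5, -105.3]
line 81.4 0.030809274679276046 78.9 0.03636438762495003
119 204 236
pca 76.3 -103.7 [ 0.59697515 -0.02052405]
start (np.float64(415.5), np.float64(214.0)) [0.60461346 0.14516476] [0.60508965 0.14709941]
[ 0.51012895 -0.11299583]
[0.55924913 0.21715848]
```

View pics/c2.png

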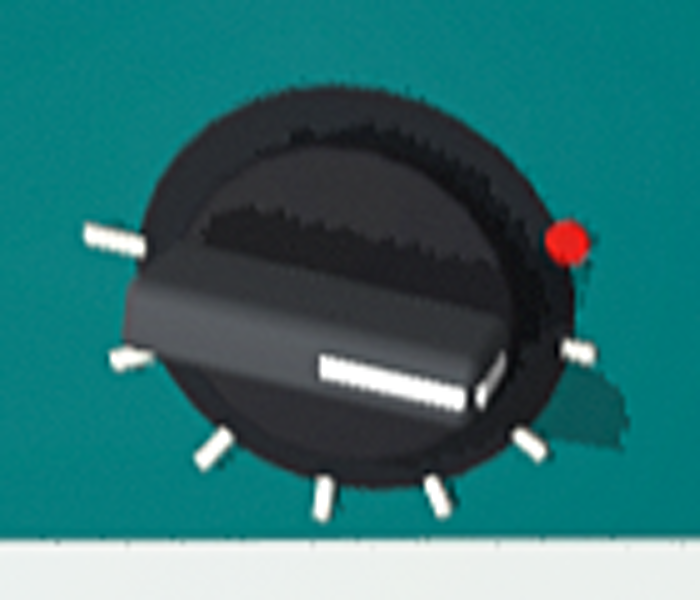

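Crop: the pointer at (465,395) lies on the first tick, at 76° in the dryer frame, so the dial is at speed 1. The drawer is home against the housing. I need four clicks, and I'll push the pointer end with the flat of the shut fingers.

```bash
cat >> h.py <<'E'
C=np.array([.590,-.0365])
def fing(speed_deg,z=.146,r=.024,d=.0165):
    "finger flush behind pointer half when bar is at dial angle speed_deg (0=off)"
    a=np.radians(105-speed_deg)+YAW;u=np.array([np.cos(a),np.sin(a)]);n=np.array([-u[1],u[0]])
    return goal(*(C+r*u+d*n),z,a-np.pi/2)
E
python3 - <<'E'
from h import *
row(fing(10,.22));row(fing(10))
E
```

```text
[0.0299, -0.0811, 0.0056, -0.089, 0.001, 0.001, 0]
[0.1039, -0.081, 0.0055, -0.089, 0.001, 0.001, 0]
```

Request:
{"api": "jog_arm", "payload": {"rows": [[0, -0.04, 0.003, -0.089, 0, 0, 0], [0, -0.081, 0.0055, -0.089, 0, 0, 0], [0.03, -0.081, 0.0055, -0.089, 0.001, 0.001, 0], [0.07, -0.081, 0.0055, -0.089, 0.001, 0.001, 0], [0.09, -0.081, 0.0055, -0.089, 0.001, 0.001, 0], [0.1039, -0.081, 0.0055, -0.089, 0.001, 0.001, 0], [0.1039, -0.081, 0.0055, -0.089, 0.001, 0.001, 0]]}}

```text
time: 6.8
tool_pos: [0.5728, -0.0114, 0.1439]
tcp_rot: [0.047, 1.575, -0.046]
wrist_force: [-0.9, -0.0, 0.2]
width: 0.0
```

```bash
python3 - <<'E'
from h import *
M,s=tool();print(M[:3,3],s['wrist_force'],fing(10)[:3,3],s['q'].round(2))
for a in range(15,56,5): row(fing(a))
E
```

```text
[ 0.57281128 -0.01144953  0.14386374] [-0.92525671 -0.01246539  0.18824258] [ 0.5749524  -0.01156369  0.146     ] [-0.06  0.15  1.91  0.    1.09 -1.58]
[-0.0022, 0.0014, 0.0043, 0.087, -0.004, 0.0, 0]
[-0.0022, 0.0025, 0.0066, 0.175, -0.004, 0.0, 0]
[-0.0022, 0.0035, 0.0089, 0.262, -0.004, 0.0, 0]
[-0.0022, 0.0042, 0.0113, 0.349, -0.004, 0.001, 0]
[-0.0022, 0.0047, 0.0138, 0.436, -0.004, 0.001, 0]
[-0.0022, 0.005, 0.0163, 0.524, -0.004, 0.001, 0]
[-0.0022, 0.0051, 0.0189, 0.611, -0.004, 0.001, 0]
[-0.0022, 0.005, 0.0214, 0.698, -0.004, 0.001, 0]
[-0.0022, 0.0047, 0.0239, 0.785, -0.004, 0.002, 0]
```

Request:
{"api": "jog_arm", "payload": {"rows": [[-0.0022, 0.0014, 0.0043, 0.087, 0, 0, 0], [-0.0022, 0.0025, 0.0066, 0.175, 0, 0, 0], [-0.0022, 0.0035, 0.0089, 0.262, 0, 0, 0], [-0.0022, 0.0042, 0.0113, 0.349, 0, 0, 0], [-0.0022, 0.0047, 0.0138, 0.436, 0, 0, 0]]}}

```text
time: 7.3
tool_pos: [0.5871, -0.0072, 0.1482]
tcp_rot: [0.391, 1.538, -0.391]
wrist_force: [-2.8, 1.2, 1.0]
width: -0.002
```

```bash
python3 - <<'E'
from h import *
M,s=tool();print(M[:3,3],s['wrist_force'],M[:3,2])
for a in range(35,61,5): row(fing(a))
E
```

```text
[ 0.5870957  -0.00723515  0.14819027] [-2.80443352  1.15949589  0.9946474 ] [ 0.87823425 -0.47822074 -0.00308562]
[0.0022, -0.0004, -0.0, -0.003, -0.003, 0.001, 0]
[0.0022, 0.001, 0.0021, 0.084, -0.003, 0.001, 0]
[0.0022, 0.0022, 0.0044, 0.172, -0.003, 0.001, 0]
[0.0022, 0.0031, 0.0067, 0.259, -0.003, 0.001, 0]
[0.0022, 0.0039, 0.0092, 0.346, -0.003, 0.002, 0]
[0.0021, 0.0044, 0.0117, 0.433, -0.003, 0.002, 0]
```

Request:
{"api": "jog_arm", "payload": {"rows": [[0.001, 0.001, 0.002, 0.084, 0, 0, 0], [0.001, 0.0022, 0.0044, 0.172, 0, 0, 0], [0.001, 0.0031, 0.0067, 0.259, 0, 0, 0]]}}

```text
time: 7.6
tool_pos: [0.5957, -0.0075, 0.1494]
tcp_rot: [0.595, 1.488, -0.595]
wrist_force: [0.1, 0.8, 0.1]
width: 0.001
```

```bash
python3 - <<'E'
from h import *
im,p,T,M,s=wrist();print(M[:3,3],s['wrist_force'],M[:3,2])
t=imaging.read_camera('top')
cv2.imwrite('pics/w3.png',np.hstack([im[100:400,150:550],cv2.resize(t[150:220,310:410],(400,300),interpolation=cv2.INTER_CUBIC)]))
for a in range(55,86,5): row(fing(a))
E
```

```text
[ 0.59570452 -0.00748551  0.14941738] [0.06725455 0.82694907 0.09993728] [ 7.24345211e-01 -6.89437459e-01 -7.23631792e-05]
[0.0034, 0.0002, 0.0012, 0.087, 0.0, -0.001, 0]
[0.0034, 0.0014, 0.0035, 0.175, 0.0, -0.001, 0]
[0.0034, 0.0023, 0.0058, 0.262, 0.0, -0.001, 0]
[0.0034, 0.0031, 0.0083, 0.349, 0.0, -0.001, 0]
[0.0034, 0.0036, 0.0107, 0.436, 0.0, -0.001, 0]
[0.0034, 0.0039, 0.0133, 0.524, 0.0, -0.001, 0]
[0.0034, 0.004, 0.0158, 0.611, -0.0, -0.001, 0]
```

View pics/w3.png

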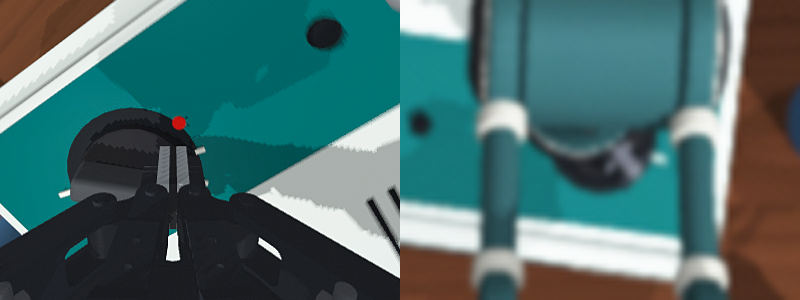

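The contact force rose to about 2.8 N and then fell to zero, so click 1 snapped to speed 2. The fingers hide the bar in the wrist picture. On to click 2.

Request:
{"api": "jog_arm", "payload": {"rows": [[0.003, 0.0002, 0.0012, 0.087, 0, 0, 0], [0.003, 0.0014, 0.0035, 0.175, 0, 0, 0], [0.003, 0.0023, 0.0058, 0.262, 0, 0, 0], [0.003, 0.0031, 0.0083, 0.349, 0, 0, 0]]}}

```text
time: 8.1
tool_pos: [0.6045, -0.0104, 0.148]
tcp_rot: [0.863, 1.392, -0.86]
wrist_force: [-0.6, 1.4, 1.1]
width: -0.0
```

Request:
{"api": "jog_arm", "payload": {"rows": [[0, 0.0008, 0.0024, 0.087, 0, 0, 0]]}}

```text
time: 8.2
tool_pos: [0.6068, -0.0119, 0.1492]
tcp_rot: [0.93, 1.361, -0.926]
wrist_force: [1.6, -0.8, 0.6]
width: -0.002
```

Request:
{"api": "jog_arm", "payload": {"rows": [[0, 0.0008, 0.0024, 0.087, 0, 0, 0]]}}

```text
time: 8.3
tool_pos: [0.6092, -0.0137, 0.1507]
tcp_rot: [0.997, 1.328, -0.991]
wrist_force: [0.1, 0.1, 0.3]
width: 0.0
```

```bash
cat > n.py <<'E'
from h import *
import sys
M,s=tool();z=M[:3,2];print(M[:3,3],s['wrist_force'],'finger angle',105-(np.degrees(np.arctan2(z[1],z[0])-YAW)+90))
for a in range(*map(int,sys.argv[1:])): print(a,end=' ');row(fing(a))
E
python3 n.py 80 116 5
```

```text
[ 0.60915077 -0.01372573  0.15073689] [0.06824362 0.08789154 0.33360186] finger angle 80.10559855296138
80 [0.0047, -0.0009, -0.0001, -0.002, 0.001, -0.006, 0]
85 [0.0047, 0.0005, 0.002, 0.085, 0.001, -0.006, 0]
90 [0.0047, 0.0016, 0.0043, 0.173, 0.0, -0.006, 0]
95 [0.0048, 0.0026, 0.0066, 0.26, 0.0, -0.006, 0]
100 [0.0048, 0.0033, 0.009, 0.347, -0.0, -0.006, 0]
105 [0.0048, 0.0039, 0.0115, 0.434, -0.0, -0.006, 0]
110 [0.0048, 0.0042, 0.0141, 0.522, -0.001, -0.006, 0]
115 [0.0048, 0.0043, 0.0166, 0.609, -0.001, -0.006, 0]
```

Request:
{"api": "jog_arm", "payload": {"rows": [[0.0047, 0.0005, 0.002, 0.085, 0, -0.006, 0], [0.0047, 0.0016, 0.0043, 0.173, 0, -0.006, 0], [0.0048, 0.0026, 0.0066, 0.26, 0, -0.006, 0], [0.0048, 0.0033, 0.009, 0.347, 0, -0.006, 0]]}}

```text
time: 8.7
tool_pos: [0.6159, -0.0208, 0.1478]
tcp_rot: [1.255, 1.179, -1.251]
wrist_force: [0.4, 1.4, 1.5]
width: -0.002
```

Request:
{"api": "jog_arm", "payload": {"rows": [[0, 0.0008, 0.0024, 0.087, 0, 0, 0]]}}

```text
time: 8.8
tool_pos: [0.6173, -0.023, 0.1491]
tcp_rot: [1.32, 1.133, -1.313]
wrist_force: [0.8, 0.3, -0.2]
width: 0.003
```

Request:
{"api": "jog_arm", "payload": {"rows": [[0, 0.0008, 0.0024, 0.087, 0, 0, 0]]}}

```text
time: 8.9
tool_pos: [0.6185, -0.0255, 0.1507]
tcp_rot: [1.385, 1.084, -1.375]
wrist_force: [-0.2, -0.2, -0.2]
width: 0.001
```

```bash
python3 n.py 110 111 5; python3 - <<'E'
from h import *
row(goal(.58,.07,.25,YAW))
E
```

```text
[ 0.61847587 -0.02552427  0.15066267] [-0.24528392 -0.21563527 -0.15666189] finger angle 110.10164641564899
110 [0.0047, -0.0012, 0.0008, -0.002, -0.002, -0.006, 0]
[-0.0996, -0.0591, -0.0841, -1.66, 0.004, -0.007, 0]
```

Request:
{"api": "jog_arm", "payload": {"rows": [[-0.02, 0, -0.003, 0, 0, 0, 0], [-0.06, 0, -0.01, 0, 0, 0, 0], [-0.0996, -0.0591, -0.0841, -1.66, 0.004, -0.007, 0], [-0.0996, -0.0591, -0.0841, -1.66, 0.004, -0.007, 0], [-0.0996, -0.0591, -0.0841, -1.66, 0.004, -0.007, 0], [-0.0996, -0.0591, -0.0841, -1.66, 0.004, -0.007, 0], [-0.0996, -0.0591, -0.0841, -1.66, 0.004, -0.007, 0], [-0.0996, -0.0591, -0.0841, -1.66, 0.004, -0.007, 0], [-0.0996, -0.0591, -0.0841, -1.66, 0.004, -0.007, 0], [-0.0996, -0.0591, -0.0841, -1.66, 0.004, -0.007, 0], [-0.0996, -0.0591, -0.0841, -1.66, 0.004, -0.007, 0], [-0.0996, -0.0591, -0.0841, -1.66, 0.004, -0.007, 0], [-0.0996, -0.0591, -0.0841, -1.66, 0.004, -0.007, 0], [-0.0996, -0.0591, -0.0841, -1.66, 0.004, -0.007, 0], [-0.0996, -0.0591, -0.0841, -1.66, 0.004, -0.007, 0]]}}

```text
time: 10.4
tool_pos: [0.5802, 0.0701, 0.251]
tcp_rot: [0.117, 1.567, -0.116]
wrist_force: [0.4, 0.2, -0.3]
width: 0.001
```

```bash
python3 - <<'E'
from h import *
im,p,T,M,s=wrist();print(M[:3,3])
cv2.imwrite('pics/w4.png',cv2.resize(im[90:290,90:500],None,fx=1.9,fy=1.9));np.savez('w4.npz',T=T);cv2.imwrite('pics/w4full.png',im)
row(fing(95,.22));row(fing(95));
E
```

```text
[0.58022688 0.07012631 0.25104717]
[0.0309, -0.0835, 0.0462, 1.395, 0.001, -0.001, 0]
[0.1049, -0.0835, 0.0461, 1.395, 0.001, -0.001, 0]
```

View pics/w4.png

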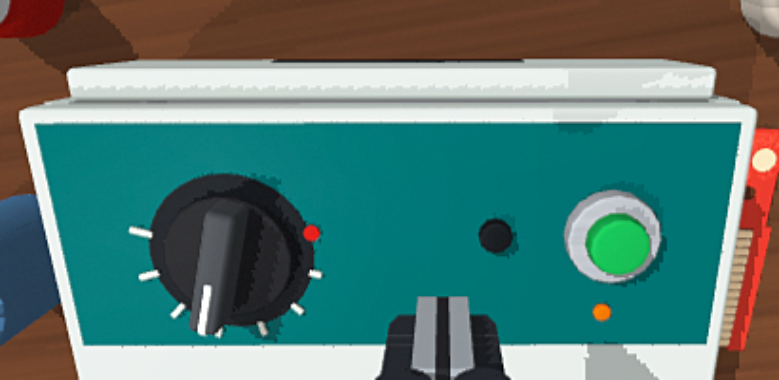

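The pointer is at the fourth tick, near (212,332), so the dial is at speed 4. One more click to go. I'll approach behind the bar and sweep in small steps.

Request:
{"api": "jog_arm", "payload": {"rows": [[0.0309, -0.0835, 0.0462, 1.395, 0, -0.001, 0], [0.0309, -0.0835, 0.0462, 1.395, 0, -0.001, 0], [0.0309, -0.0835, 0.0462, 1.395, 0, -0.001, 0], [0.0309, -0.0835, 0.0462, 1.395, 0, -0.001, 0], [0.0309, -0.0835, 0.0462, 1.395, 0, -0.001, 0], [0.0309, -0.0835, 0.0462, 1.395, 0, -0.001, 0], [0.0309, -0.0835, 0.0462, 1.395, 0, -0.001, 0], [0.0309, -0.0835, 0.0462, 1.395, 0, -0.001, 0], [0.0309, -0.0835, 0.0462, 1.395, 0, -0.001, 0], [0.0309, -0.0835, 0.0462, 1.395, 0, -0.001, 0], [0.0309, -0.0835, 0.0462, 1.395, 0, -0.001, 0], [0.07, -0.0835, 0.0462, 1.395, 0, -0.001, 0], [0.09, -0.0835, 0.0462, 1.395, 0, -0.001, 0], [0.1049, -0.0835, 0.0461, 1.395, 0, -0.001, 0], [0.1049, -0.0835, 0.0461, 1.395, 0, -0.001, 0]]}}

```text
time: 11.95
tool_pos: [0.6117, -0.0192, 0.1433]
tcp_rot: [1.186, 1.225, -1.192]
wrist_force: [0.1, 0.5, 0.3]
width: -0.002
```

```bash
python3 n.py 95 146 5
```

```text
[ 0.61166178 -0.01916024  0.14326289] [0.1344923  0.50780377 0.26480435] finger angle 95.01639042156293
95 [-0.0027, 0.0018, 0.0002, -0.0, 0.0, 0.005, 0]
100 [-0.0028, 0.0032, 0.0024, 0.087, 0.0, 0.005, 0]
105 [-0.0028, 0.0044, 0.0046, 0.174, 0.001, 0.005, 0]
110 [-0.0028, 0.0053, 0.007, 0.262, 0.001, 0.005, 0]
115 [-0.0028, 0.006, 0.0094, 0.349, 0.001, 0.005, 0]
120 [-0.0028, 0.0066, 0.0119, 0.436, 0.001, 0.005, 0]
125 [-0.0028, 0.0069, 0.0144, 0.523, 0.001, 0.005, 0]
130 [-0.0028, 0.007, 0.017, 0.611, 0.002, 0.004, 0]
135 [-0.0028, 0.0068, 0.0195, 0.698, 0.002, 0.004, 0]
140 [-0.0028, 0.0065, 0.022, 0.785, 0.002, 0.004, 0]
145 [-0.0028, 0.0059, 0.0245, 0.872, 0.002, 0.004, 0]
```

Request:
{"api": "jog_arm", "payload": {"rows": [[-0.0027, 0.0032, 0.0024, 0.087, 0, 0.005, 0], [-0.0027, 0.0044, 0.0046, 0.174, 0, 0.005, 0], [-0.0027, 0.0053, 0.007, 0.262, 0, 0.005, 0], [-0.0027, 0.006, 0.0094, 0.349, 0, 0.005, 0], [-0.0027, 0.0066, 0.0119, 0.436, 0, 0.005, 0], [-0.0027, 0.0069, 0.0144, 0.523, 0, 0.005, 0], [-0.0027, 0.007, 0.017, 0.611, 0, 0.004, 0]]}}

```text
time: 12.65
tool_pos: [0.6204, -0.0356, 0.1479]
tcp_rot: [1.627, 0.87, -1.625]
wrist_force: [-0.3, -0.4, -1.3]
width: -0.001
```

Request:
{"api": "jog_arm", "payload": {"rows": [[0, 0.0008, 0.0024, 0.087, 0, 0, 0]]}}

```text
time: 12.75
tool_pos: [0.6208, -0.0381, 0.1495]
tcp_rot: [1.69, 0.806, -1.684]
wrist_force: [0.6, -0.1, 0.1]
width: -0.004
```

Request:
{"api": "jog_arm", "payload": {"rows": [[0, 0.0008, 0.0024, 0.087, 0, 0, 0]]}}

```text
time: 12.85
tool_pos: [0.6212, -0.0406, 0.1515]
tcp_rot: [1.753, 0.738, -1.741]
wrist_force: [-1.1, 1.3, 0.1]
width: 0.003
```

```bash
python3 n.py 140 141 5; python3 - <<'E'
from h import *
row(goal(.58,.07,.25,YAW))
E
```

```text
[ 0.6211873  -0.04063459  0.15148183] [-1.10401359  1.315675    0.14865354] finger angle 140.5714179275925
140 [0.0055, -0.0015, 0.002, -0.01, -0.004, -0.006, 0]
[-0.099, -0.1059, -0.0514, -2.192, 0.004, -0.008, 0]
```

Force was hard to read on this click, so I'll lift and look.

Request:
{"api": "jog_arm", "payload": {"rows": [[-0.02, 0, -0.003, 0, 0, 0, 0], [-0.06, 0, -0.01, 0, 0, 0, 0], [-0.099, -0.1059, -0.0514, -2.192, 0.004, -0.008, 0], [-0.099, -0.1059, -0.0514, -2.192, 0.004, -0.008, 0], [-0.099, -0.1059, -0.0514, -2.192, 0.004, -0.008, 0], [-0.099, -0.1059, -0.0514, -2.192, 0.004, -0.008, 0], [-0.099, -0.1059, -0.0514, -2.192, 0.004, -0.008, 0], [-0.099, -0.1059, -0.0514, -2.192, 0.004, -0.008, 0], [-0.099, -0.1059, -0.0514, -2.192, 0.004, -0.008, 0], [-0.099, -0.1059, -0.0514, -2.192, 0.004, -0.008, 0], [-0.099, -0.1059, -0.0514, -2.192, 0.004, -0.008, 0], [-0.099, -0.1059, -0.0514, -2.192, 0.004, -0.008, 0], [-0.099, -0.1059, -0.0514, -2.192, 0.004, -0.008, 0], [-0.099, -0.1059, -0.0514, -2.192, 0.004, -0.008, 0], [-0.099, -0.1059, -0.0514, -2.192, 0.004, -0.008, 0], [-0.099, -0.1059, -0.0514, -2.192, 0.004, -0.008, 0], [-0.099, -0.1059, -0.0514, -2.192, 0.004, -0.008, 0], [-0.099, -0.1059, -0.0514, -2.192, 0.004, -0.008, 0], [-0.099, -0.1059, -0.0514, -2.192, 0.004, -0.008, 0]]}}

```text
time: 14.75
tool_pos: [0.5806, 0.0701, 0.2514]
tcp_rot: [0.117, 1.566, -0.117]
wrist_force: [0.3, -0.1, 0.1]
width: 0.001
```

```bash
python3 - <<'E'
from h import *
im,p,T,M,s=wrist();print(M[:3,3])
cv2.imwrite('pics/w5.png',cv2.resize(im[90:290,90:500],None,fx=1.9,fy=1.9));np.savez('w5.npz',T=T);cv2.imwrite('pics/w5full.png',im)
row(goal(.6045,.1455,.19,YAW));row(goal(.6045,.1455,.16,YAW));
E
```

```text
[0.58057402 0.07006545 0.25136428]
[0.0611, 0.0782, 0.0126, -0.002, 0.001, -0.0, 0]
[0.0911, 0.0782, 0.0125, -0.002, 0.001, -0.0, 0]
```

View pics/w5.png

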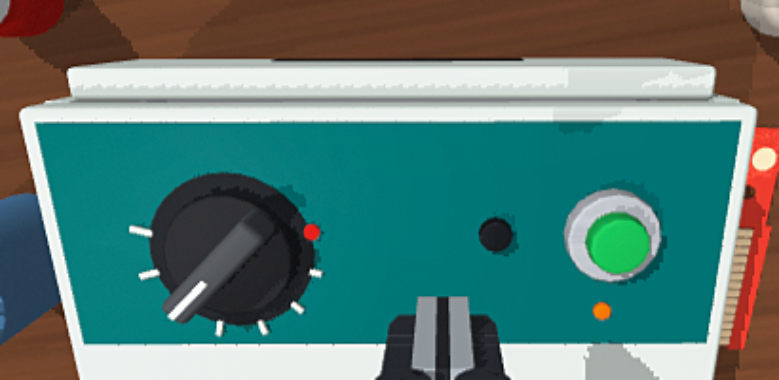

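```bash
python3 - <<'E'
from h import *
p=imaging.camera_params('wrist')
for f in('w4','w5'):
    im=cv2.imread(f'pics/{f}full.png');T=np.load(f+'.npz')['T']
    m=np.zeros(im.shape[:2],np.uint8);m[234:262,174:204]=1
    n,l,st,c=cv2.connectedComponentsWithStats(m&(im.min(2)>170).astype(np.uint8));k=1+np.argmax(st[1:,4])
    ys,xs=np.nonzero(l==k);Q=np.array([pt(p,T,x,y,.16) for x,y in zip(xs,ys)]);d=np.linalg.svd(Q-Q.mean(0))[2][0]
    print(f,len(Q),'angle',ang(d),ang(-d),'from centre',ang(Q.mean(0)-C))
for v in(124,126,128):
    q=(pt(p,T,126,v,.106)+pt(p,T,466,v,.106))/2-O;print(v,'drawer x',np.cos(YAW)*q[0]+np.sin(YAW)*q[1])
E
```

```text
w4 90 angle -14.8 165.2 from centre -10.7
w5 106 angle -45.5 134.5 from centre -39.9
124 drawer x -0.14380214039362552
126 drawer x -0.1420169060050928
128 drawer x -0.14022452987118258
```

Request:
{"api": "jog_arm", "payload": {"rows": [[0, 0.04, 0.006, 0, 0, 0, 0], [0.02, 0.078, 0.0125, 0, 0, 0, 0], [0.061, 0.078, 0.0125, 0, 0, 0, 0], [0.08, 0.078, 0.0125, 0, 0, 0, 0], [0.087, 0.078, 0.0125, 0, 0, 0, 0], [0.087, 0.078, 0.0125, 0, 0, 0, 0]]}}

```text
time: 15.4
tool_pos: [0.6038, 0.1452, 0.1631]
tcp_rot: [0.116, 1.568, -0.118]
wrist_force: [0.2, -0.2, -0.3]
width: -0.001
```

The dial reads -45.5°, where speed 5 is -45°, and the drawer is home. Now I'll press the button.

Request:
{"api": "jog_arm", "payload": {"rows": [[0.005, 0, 0, 0, 0, 0, 0], [0.009, 0, 0, 0, 0, 0, 0], [0.012, 0, 0, 0, 0, 0, 0], [0.015, 0, 0, 0, 0, 0, 0], [0.017, 0, 0, 0, 0, 0, 0], [0.017, 0, 0, 0, 0, 0, 0]]}}

```text
time: 16.0
tool_pos: [0.6045, 0.1451, 0.1469]
tcp_rot: [0.117, 1.567, -0.117]
wrist_force: [0.4, 0.2, 5.0]
width: -0.002
```

Request:
{"api": "jog_arm", "payload": {"rows": [[0.001, 0, 0, 0, 0, 0, 0], [0.002, 0, 0, 0, 0, 0, 0], [0.003, 0, 0, 0, 0, 0, 0], [0.003, 0, 0, 0, 0, 0, 0]]}}

```text
time: 16.4
tool_pos: [0.6045, 0.1451, 0.1459]
tcp_rot: [0.117, 1.566, -0.117]
wrist_force: [-5.1, -1.1, 12.7]
width: -0.003
```

The button is hard against its stop: 12.7 N and no further travel, 6 mm below its out height. Releasing it now.

Request:
{"api": "jog_arm", "payload": {"rows": [[-0.01, 0, 0, 0, 0, 0, 0], [-0.03, 0, 0, 0, 0, 0, 0], [-0.07, 0, 0, 0, 0, 0, 0], [-0.105, -0.03, -0.01, 0, 0, 0, 0], [-0.105, -0.075, -0.012, 0, 0, 0, 0], [-0.105, -0.075, -0.012, 0, 0, 0, 0], [-0.105, -0.075, -0.012, 0, 0, 0, 0]]}}

```text
time: 17.1
tool_pos: [0.581, 0.0722, 0.2507]
tcp_rot: [0.119, 1.567, -0.119]
wrist_force: [-0.2, -0.0, -0.2]
width: -0.004
```

```bash
python3 - <<'E'
from h import *
im,p,T,M,s=wrist();print(M[:3,3],s['wrist_force'],s['time'])
cv2.imwrite('pics/w6.png',im)
E
```

```text
[0.58096629 0.07216235 0.25065082] [-0.18161514 -0.03976752 -0.16123987] 17.1
```

View pics/w6.png

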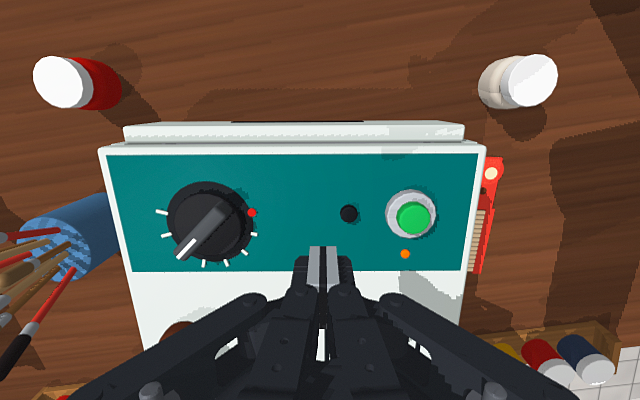

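The final view shows the pointer at tick 5 near (185,250), the button back out at (413,217), the drawer home and the jars, pot and comb where they were. The arm is clear.

```bash
python3 -c "
from workcell import finish_job
print(finish_job())"
```

```text
the job is handed in; nothing more can be done
None
```

I pushed the drawer home, nudged the dial four clicks from speed 1 to speed 5, then pressed the start button and let it go. The job is handed in; it reported no verdict.

- **Drawer:** I pushed it with the shut fingers until it met its stop (11 N, no further travel). The camera check put the front's outer edge at -0.140 to -0.144 m, against -0.146 m when home. That offset is about my calibration error.
- **Dial:** The bar measured -45.5° before I pressed start; speed 5 is -45°. On the last click the force reading was unclear, so I checked by picture instead. The final picture still shows the pointer on the fifth tick.
- **Start button:** It bottomed out at about 13 N, 6 mm below its out height. It looks fully out in the final picture.
- **Bystanders and arm:** The jars, brush pot and comb in the final view look unmoved. I did not check the mug, dish and brush again, but the arm never worked near them. The arm ended about 10 cm above the dryer, touching nothing, at 17.1 s.

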